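# Bin the dropper bottle and ease the sprung flap shut

## Task

Put the small dropper bottle (the slimmest and shortest of the loose bottles) into the open steel waste bin. Then take the bin's sprung flap by its bar and ease it gently down until it is fully shut, without letting it slam, and let go.

Things in the scene. Friction and masses are not known exactly. Their poses are not given: they have to be found in the camera images.
- dropper_bottle_center (a point): Centre (half-way up, 47 mm above the bench) of the white plastic dropper bottle with a slim pointed nozzle: 31 mm across (straight up to 46 mm, then a shoulder), 94 mm tall, 45 g, upright, z along it. Grasp it here, no lower: the nozzle needs room under the palm. A larger brown bottle (58 mm across, 126 mm tall) and a pale one with ribbed cap (53, 118 mm) stand nearby; the three change places.
- bin_mouth (a point): Centre of the mouth, at rim level, 120 mm above the bench, of the fixed steel waste bin: open box, outside 120 mm (x) by 160 mm (y), walls 4 mm, inner floor 110 mm below the rim. Axes: z up, x level from the front wall (robot side) to the hinge side, y along the hinge; the bin may stand turned. The flap's hinge axis runs along y at x = +55 mm, z = +5 mm from here.
- flap_bar (a point): Middle of the flap's round handle bar, 10 mm thick, along the hinge, 80 mm free between its end arms; pinch it from above, it can turn between the fingers. Flap shut: 149 mm in front of the hinge axis (bin -x) and 24 mm above it, 149 mm above the bench, 32 mm beyond and 26 mm above the plate's front edge. Open: 240 mm above the bench, 96 mm behind the hinge. Its y lies along the bar.
- flap (a joint): Flap angle, rad: 0 fully shut, grows as it opens, 1.57 upright, 2.1 its stop, leaning back, where it starts and stays by its weight. The bar's arc has 151 mm radius about the hinge. Plate 117 x 158 mm, 250 g. Forward of about 1.8 the torsion spring on the hinge, and soon its weight too, drive it shut (1.5 N at the bar when nearly shut); let go above about 0.1 it slams. Once shut it stays shut.
Mind the look-alikes: they are no part of the job. What is shaped like the part that bears dropper_bottle_center but turquoise or yellow is not meant.

How it is judged:
By the outcome, as a careful person would: the job done as asked, in the order asked, and still so for the second after the job is handed in, with the robot touching nothing.
It also fails if it takes over 61 s, if anything falls off the work surface, if the arm or the gripper's body presses on something with over 40 N, if the wrist force passes 120 N, or if a joint passes its speed limit or range.

## Robot

A 7-joint arm with a two-finger parallel gripper is mounted at the origin on a cart in front of the work surface, level with it; the furniture and walls round the work are solid. World frame = base frame: x ahead of the robot, y to its left, z up, the work surface at z = 0. Lengths are in m, angles in rad, forces in N, time in s.
With the tool pointing down it reaches from about 0.425 to 0.95 m from the base axis. Payload 4.7 kg.
Tool frame: the origin (TCP) lies on the centre line of the jaws, within the pads' length; the fingertips stand robot.nose_length ahead of it and the grasp point (between the pads) lies 8 mm behind it (robot.nose_length is the distance from the TCP to the fingertips, in m); z points along the fingers, y is the line along which they close (so a half turn about z gives the same grasp; the last joint's range is limited). The gripper opens to 85 mm and grips with 20 to 120 N. Pads are 22 mm wide; open, the fingers measure 114 mm over their backs; the gripper's body (76 mm by 85 mm) begins 54 mm behind the grasp point. The pads swing forward as they close: fully open they stand 13 mm farther back than shut.
Start: joints at [-0.029, 0.469, -0.049, 1.532, 0.024, 1.141, -0.082], TCP at [0.675, 0, 0.242] pointing down, gripper open.
Joint ranges: [-2.59, 2.59], [-0.33, 1.99], [-1.39, 1.29], [0.1, 2.45], [-1.04, 4.18], [0.21, 1.99], [-2.66, 2.66]. Speed limits (rad/s): [2.57, 2.57, 3.14, 3.14, 3.14, 3.14, 3.14].

## Interface

Orientations are given as [roll, pitch, yaw] about the fixed x, y, z axes, in that order (R = Rz(yaw) Ry(pitch) Rx(roll)).
In Python, from plant import robot gives the robot as it stands. Calls block until the motion is done:
- robot.goto(position, orientation): joint-space move of the TCP to a pose.
- robot.move_straight(position, vel=0.15, attitude=None, contact_N=None): straight line of the TCP; attitude=None keeps the orientation; vel is the mean speed in m/s. With contact_N (N) it stops when the force on the tool has changed by that much, and returns True; else False.
- robot.move_joints(angles): joint-space move.
- robot.grip(opening, strength=None): opening from 0.0 (shut) to 1.0 (fully open); strength is the grip in N (None keeps the last); returns when the fingers have stopped.
- robot.sleep(seconds).
- robot.inverse_kinematics(position, orientation): joint angles nearest the present ones, or None.
- robot.sense(): the state.
- robot.grab_frame(name): name is "scene" or "side" or "wrist"; returns a dict with "image" (420x560x3 uint8, red, green, blue), "range_z" (420x560 float32, m along the optical axis (not along the pixel's ray), 0 where there is no reading), "fx", "fy", "cx", "cy" (pixels), "dist_coeffs" ([k1, k2, p1, p2, k3] as OpenCV has them; the pictures are not rectified), "R" (3x3) and "t" (3): a world point X has camera coordinates R X + t. Camera axes: x right, y down, z forward; pixel columns grow to the right and rows downward; lengths in m; the calibration is good to about 2 mm. A picture is of the moment at which its call begins.
A pose or a line that the arm cannot do raises robot.IKError and nothing moves.
- robot.close_job(): hands the job in; it is judged then, once.
The state is a dict: "t": time; "joint_pos": joint angles; "joint_velocities": joint speeds; "effort": joint torques, N m; "tcp_pos": TCP position; "tcp_rot": TCP orientation; "wrist_force": force on the tool from outside, world axes, zero at the start; "torque": the same for the moment, N m; "opening": opening from 0.0 (shut) to 1.0 (fully open); "gripper_force": force on a finger pad.
Only numpy, scipy, OpenCV 4.12 (cv2) and the standard library are available. Lean on these libraries where they do the work, as an engineer would, in place of code of your own. Each camera call takes 0.05 s, during which the arm holds its last target. There are 200 camera calls.

## Working session

There is one attempt and no reset: what is moved stays moved. The work goes in short steps, each a Python script; the robot and the scene stay as the last script left them, time stands still between calls to the robot, and variables do not carry over. Pictures are saved under pics/ and viewed, at most 10 in all, crops included, and the job is handed in when it is done.

```bash
ls; mkdir -p pics; python3 - <<'E'
from plant import robot
import numpy as np,cv2,pickle
s=robot.sense();print(s['t'],s['tcp_pos'],s['tcp_rot'],s['opening'],robot.nose_length)
F={n:robot.grab_frame(n) for n in("scene","side")}
pickle.dump(F,open('f0.pkl','wb'))
for n,f in F.items():
    print(n,f['fx'],f['fy'],f['cx'],f['cy'],f['dist_coeffs'],np.round(f['R'],3).tolist(),f['t'])
    cv2.imwrite(f'pics/{n}0.png',f['image'][:,:,::-1])
E
```

```text
pics
0.0 [6.74430384e-01 7.82691998e-06 2.41250502e-01] [-3.13960550e+00  1.22901157e-04  1.57088581e+00] 1.0003537096658979 0.011
scene 527.2425266056356 527.2425266056356 280.56533084286093 214.2607995244107 [-0.12689474  0.          0.          0.          0.        ] [[0.683, -0.73, -0.008], [-0.435, -0.398, -0.808], [0.587, 0.555, -0.59]] [-0.28175882  0.33008765  0.8969939 ]
side 488.01341536759185 488.01341536759185 282.6582608069565 213.9010713080918 [0.00198721 0.         0.         0.         0.        ] [[0.963, -0.268, -0.012], [-0.182, -0.622, -0.762], [0.197, 0.736, -0.648]] [-0.4687769   0.23316288  0.89270799]
```

View pics/scene0.png

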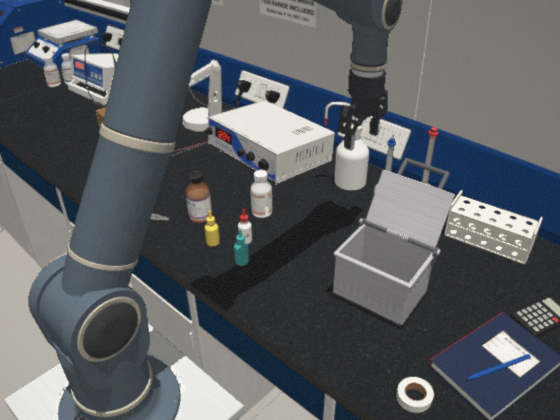

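View pics/side0.png

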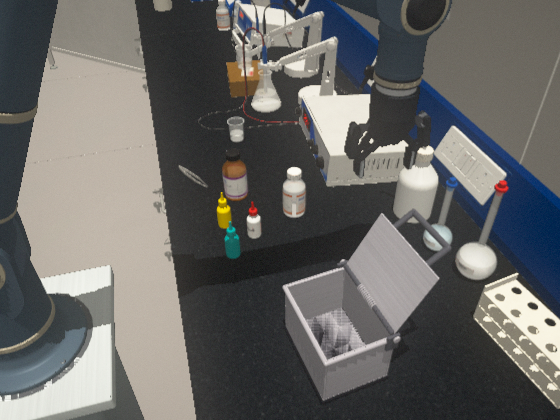

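The white dropper with the red tip is at scene (245,228) and side (254,222). Its look-alikes, yellow at scene (212,231) and teal at (241,250), are excluded by colour. The brown (199,198) and pale (261,194) bottles are larger. The bin is at scene (385,265), with the flap open and its bar near (425,165).

```bash
cat > h.py <<'E'
import numpy as np,cv2
def rays(f,px):
    K=np.array([[f['fx'],0,f['cx']],[0,f['fy'],f['cy']],[0,0,1]])
    n=cv2.undistortPoints(np.float64(px).reshape(-1,1,2),K,np.float64(f['dist_coeffs'])).reshape(-1,2)
    return np.c_[n,np.ones(len(n))]
def cloud(f):
    h,w=f['range_z'].shape;v,u=np.mgrid[:h,:w]
    P=rays(f,np.c_[u.ravel(),v.ravel()])*f['range_z'].reshape(-1,1)
    X=(P-f['t'])@np.array(f['R']);X[f['range_z'].ravel()==0]=np.nan
    return X.reshape(h,w,3)
def plane(f,px,z):
    R=np.array(f['R']);C=-R.T@f['t'];d=rays(f,px)@R
    return C+d*((z-C[2])/d[:,2])[:,None]
E
python3 - <<'E'
import pickle;from h import *
F=pickle.load(open('f0.pkl','rb'))
np.set_printoptions(precision=4,suppress=True)
for n,px in(("scene",(245,228)),("side",(254,222))):
    f=F[n];X=cloud(f);u,v=px
    im=f['image'];c=im[v-60:v+60,u-80:u+80,::-1];cv2.imwrite(f'pics/crop_{n}.png',cv2.resize(c,None,fx=4,fy=4))
    for q in((0,-18),(0,-10),(0,0),(0,5),(0,10)): print(n,q,X[v+q[1],u+q[0]],im[v+q[1],u+q[0]])
f=F['side'];X=cloud(f)
# rim
hsv=cv2.cvtColor(f['image'],cv2.COLOR_RGB2HSV)
for n in F:
    X=cloud(F[n]);m=(abs(X[...,2]-.12)<.004)&(X[...,0]>.3)&(X[...,0]<.9)
    v,u=np.nonzero(m)
    box=(v>200)&(u>270)&(u<450)
    P=X[v[box],u[box]];r=cv2.minAreaRect(np.float32(P[:,:2]));print(n,len(P),r,cv2.boxPoints(r))
E
```

```text
scene (0, -18) [ 0.5524  0.2569 -0.0018] [69 45 44]
scene (0, -10) [0.4613 0.1568 0.0723] [199  68  65]
scene (0, 0) [0.4541 0.1508 0.0504] [232 231 225]
scene (0, 5) [0.4535 0.1512 0.0359] [171 169 160]
scene (0, 10) [0.4501 0.1484 0.0245] [156 159 152]
side (0, -18) [ 0.4897  0.2713 -0.0008] [60 48 45]
side (0, -10) [0.4671 0.1577 0.0711] [187  48  43]
side (0, 0) [0.4642 0.1501 0.0494] [234 232 222]
side (0, 5) [0.4633 0.1491 0.0358] [164 161 149]
side (0, 10) [0.4629 0.1507 0.0197] [161 158 145]
scene 730 ((0.5255218148231506, -0.1774919331073761), (0.1259353756904602, 0.1790526807308197), 7.015171527862549) [[ 0.4521 -0.0963]
 [ 0.474  -0.274 ]
 [ 0.599  -0.2587]
 [ 0.5771 -0.0809]]
side 1217 ((0.6624701023101807, -0.13591991364955902), (0.43380096554756165, 0.19417347013950348), 18.40339469909668) [[ 0.426  -0.1123]
 [ 0.4873 -0.2965]
 [ 0.8989 -0.1596]
 [ 0.8376  0.0247]]
```

View pics/crop_side.png

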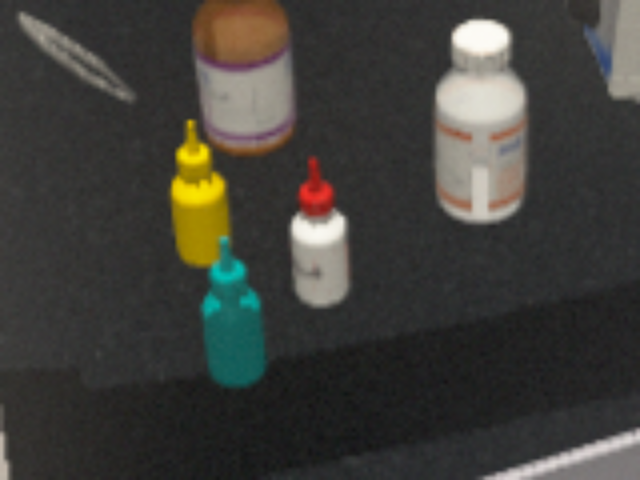

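The crop shows the white body with red cap at crop (320,240), clear of the yellow and teal copies. That is the target. Next I need the neighbours' positions and the bin pose.

```bash
python3 - <<'E'
import pickle;from h import *
F=pickle.load(open('f0.pkl','rb'))
np.set_printoptions(precision=4,suppress=True)
G=np.zeros((600,800,3),np.uint8)  # x .35-.65? scale 2px/mm, x up
for k,n in enumerate(F):
    X=cloud(F[n]);hd=np.array(F[n]['R'])[2,:2];hd=hd/np.linalg.norm(hd)
    h=X.reshape(-1,3);h=h[(h[:,0]>.4)&(h[:,0]<.85)&(abs(h[:,1]+.15)<.2)]
    for lo,hi,c in((.03,.105,0),(.112,.126,1),(.13,.26,2)):
        p=h[(h[:,2]>lo)&(h[:,2]<hi)]
        px=((0.70-p[:,0])*2000).astype(int);py=((.05-p[:,1])*2000).astype(int)
        ok=(px>=0)&(px<600)&(py>=0)&(py<800);G[px[ok],py[ok],c]=255 if k else 150
    im=F[n]['image'];hsv=cv2.cvtColor(im,cv2.COLOR_RGB2HSV)
    reg=(X[...,0]<.65)&(X[...,1]>.05)&(X[...,1]<.4)&(X[...,2]>.02)&(X[...,0]>.3)
    for nm,lo,hi,r in(("yellow",(22,120,80),(35,255,255),.0155),("teal",(80,100,50),(100,255,255),.0155),("red",(0,150,100),(8,255,255),.008),("white",(0,0,120),(180,60,255),.0155),("brown",(5,80,40),(18,220,200),.029)):
        m=((cv2.inRange(hsv,lo,hi)>0)&reg).astype(np.uint8)
        N,L,S,C=cv2.connectedComponentsWithStats(m)
        for i in range(1,N):
            if S[i,4]>40:
                P=X[L==i];print(n,nm,C[i],S[i,4],np.median(P,0)[:2]+hd*r*.85,P[:,2].min(),P[:,2].max())
cv2.imwrite('pics/top.png',G)
E
```

```text
scene yellow [211.119  228.6729] 269 [0.4097 0.2176] 0.02000273094717103 0.0928516003119851
scene teal [240.4393 247.5071] 280 [0.4087 0.1173] 0.020255357362231653 0.09225656511300145
scene red [243.4821 216.1964] 56 [0.4665 0.1661] 0.06423705566658539 0.09404014614177027
scene white [260.908  192.2543] 696 [0.5695 0.2123] 0.020158919934566873 0.12104334626725335
scene white [199.129  207.5073] 341 [0.4465 0.3057] 0.02002741185384653 0.07007782163273327
scene white [245.1829 228.9695] 164 [0.4673 0.1626] 0.020116279212761694 0.05977357374087767
scene brown [196.9268 190.4522] 314 [0.4604 0.3228] 0.0728387618793745 0.11109906583001995
side yellow [222.9732 209.786 ] 299 [0.4098 0.2206] 0.02029412055063872 0.09523840881387612
side teal [231.3788 239.6667] 330 [0.4094 0.1199] 0.020050872407766616 0.09474315125625445
side red [252.3924 209.481 ] 79 [0.4663 0.167 ] 0.06263305847965628 0.09567629967402275
side white [293.4871 190.2706] 776 [0.5715 0.2135] 0.02000150900954746 0.1225055367500254
side white [235.1671 185.9395] 347 [0.4544 0.3073] 0.020172044430908788 0.068650775338818
side white [253.5529 223.25  ] 208 [0.4673 0.1661] 0.02010804364726173 0.06067680461302349
side brown [233.4915 168.3494] 352 [0.4578 0.3273] 0.07187380027746994 0.11182552878518903
```

View pics/top.png

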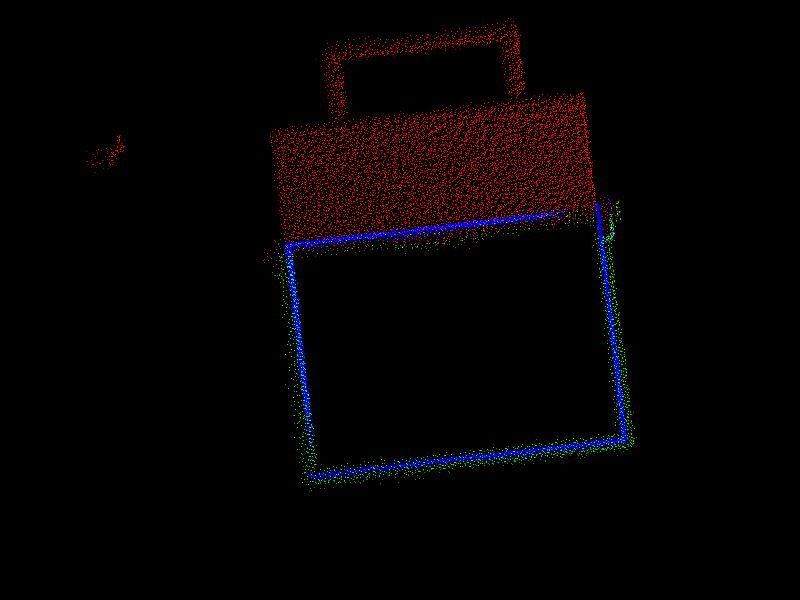

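Top map (up = +x, right = -y): the outer front-right rim corner is at (626,440), the inner rear-left corner at (287,245), and the bar at (420,40). That puts the bin centre at (0.5305,-0.176) with yaw 0.115, and the bar at (0.680,-0.159), which agrees with the given geometry. Next I pick up the dropper.

```bash
python3 - <<'E'
import pickle;from h import *
F=pickle.load(open('f0.pkl','rb'))
for n in F:
    h=cloud(F[n]).reshape(-1,3);h=h[(np.hypot(h[:,0]-.72,h[:,1]+.16)<.11)&(h[:,2]>.13)]
    b=h[(h[:,0]>.70)]; print(n,len(b), b[::max(1,len(b)//12)].round(3).tolist())
from plant import robot
pi=np.pi
robot.grip(.75)
robot.goto([.467,.165,.18],[pi,0,0])
robot.move_straight([.467,.165,.041],vel=.12,contact_N=8)
s=robot.sense();print(s['t'],s['tcp_pos'],s['wrist_force'])
robot.grip(0,25)
s=robot.sense();print(s['opening'],s['gripper_force'])
robot.move_straight([.467,.165,.24],vel=.15)
s=robot.sense();print(s['t'],s['opening'],s['gripper_force'],s['joint_pos'])
f=robot.grab_frame('side');cv2.imwrite('pics/lift.png',f['image'][:,:,::-1])
E
```

```text
scene 0 []
side 0 []
3.3917 [0.46751299 0.16519433 0.04156718] [-0.0425843   0.25129098 -0.48816079]
0.3496993629248204 24.64206467557233
5.2583 0.3454311335483565 24.73048776249925 [-0.5795608   0.17556897  0.17647739  1.96271334 -0.03607207  1.00820788
 -1.95722212]
```

View pics/lift.png

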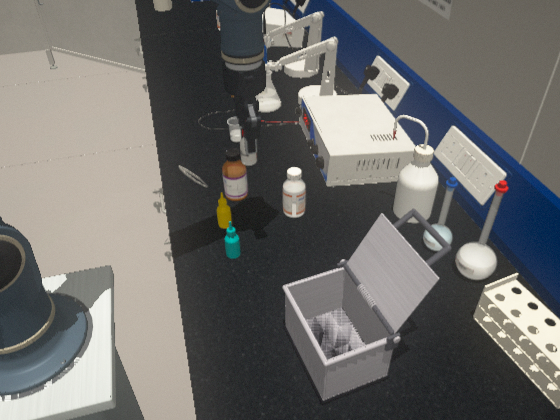

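The dropper is held at (249,150) and its neighbours are undisturbed. Now I place it in the bin.

```bash
python3 - <<'E'
import pickle;from h import *
np.set_printoptions(precision=3,suppress=True)
F=pickle.load(open('f0.pkl','rb'));f=F['side'];X=cloud(f)
for u,v in((452,183),(501,187),(449,190),(499,200)): print((u,v),np.nanmedian(X[v-2:v+3,u-2:u+3].reshape(-1,3),0))
print(plane(f,[(437,248),(477,275)],0))
from plant import robot
pi=np.pi
p=[.525,-.1765]
robot.goto(p+[.25],[pi,0,.115])
robot.move_straight(p+[.068],vel=.15,contact_N=8)
s=robot.sense();print(s['t'],s['tcp_pos'],s['wrist_force'],s['opening'])
robot.grip(.7)
robot.sleep(.3)
robot.move_straight(p+[.27],vel=.2)
s=robot.sense();print(s['t'],s['opening'],s['joint_pos'])
f=robot.grab_frame('wrist');g=robot.grab_frame('side')
cv2.imwrite('pics/placed.png',np.hstack([cv2.resize(f['image'],(400,300)),cv2.resize(g['image'],(400,300))])[:,:,::-1])
b=[.6804,-.1587]
for y in(pi/2+.115,-pi/2+.115): print(y,robot.inverse_kinematics(b+[.33],[pi,0,y]))
E
```

```text
(452, 183) [0.836 0.015 0.173]
(501, 187) [ 0.87  -0.075  0.22 ]
(449, 190) [0.835 0.015 0.156]
(499, 200) [ 0.874 -0.076  0.191]
[[ 0.839  0.009  0.   ]
 [ 0.878 -0.084 -0.   ]]
7.9833 [ 0.526 -0.177  0.069] [0.627 0.548 0.188] 0.3519853284110484
9.8417 0.6982787920515772 [-0.103  0.255  0.43   1.812 -0.118  1.102 -1.088]
1.6857963267948965 [ 0.075  0.456  0.143  1.361 -0.065  1.33   0.334]
-1.4557963267948966 [-0.271  0.52   0.703  1.384 -0.335  1.358 -2.59 ]
```

View pics/placed.png

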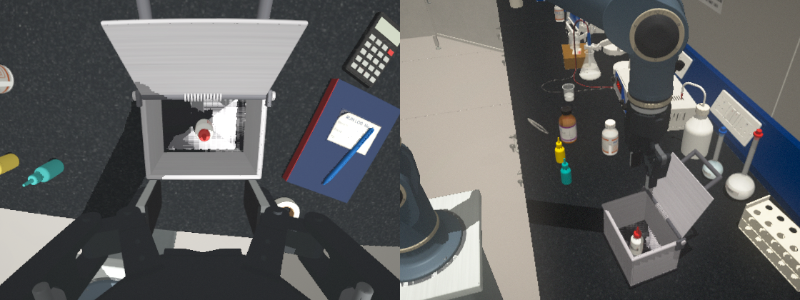

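The dropper stands in the bin, with its red tip at wrist-half (204,133). Now I grip the bar, using a partial opening to clear the plate edge.

```bash
python3 - <<'E'
import pickle;from h import *
np.set_printoptions(precision=3,suppress=True)
from plant import robot
pi=np.pi;o=[pi,0,pi/2+.115]
robot.move_straight([.525,-.1765,.33],vel=.2)
robot.goto([.6804,-.1587,.32],o)
robot.grip(.4)
robot.move_straight([.6804,-.1587,.236],vel=.1,contact_N=5)
s=robot.sense();print(s['t'],s['tcp_pos'],s['wrist_force'],s['opening'])
f=robot.grab_frame('wrist');g=robot.grab_frame('scene')
X=cloud(g);m=(X[...,2]>.2)&(abs(X[...,0]-.68)<.02)&(abs(X[...,1]+.16)<.06)
print(np.nanmedian(X[m],0))
cv2.imwrite('pics/bar.png',np.hstack([cv2.resize(f['image'],(400,300)),cv2.resize(g['image'][80:290,280:560],(400,300))])[:,:,::-1])
E
```

```text
13.0583 [ 0.681 -0.159  0.237] [ 0.493 -0.578  1.107] 0.3990365181444046
[ 0.672 -0.193  0.429]
```

View pics/bar.png

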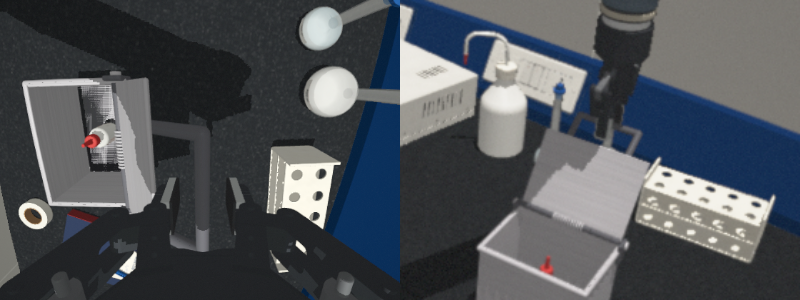

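The bar lies centred between the fingers at wrist-half (200,210). I grip it and ease it down along the arc, watching the forces.

```bash
python3 - <<'E'
from h import *
np.set_printoptions(precision=3,suppress=True)
from plant import robot
robot.grip(0,30)
s=robot.sense();print(s['t'],s['opening'],s['gripper_force'],s['wrist_force'])
ex=np.array([np.cos(.115),np.sin(.115),0]);H=np.array([.5851,-.1697,.125]);r=np.hypot(.149,.024);p0=np.arctan2(.024,.149)
off=s['tcp_pos']-(H-ex*r*np.cos(p0+2.1)+[0,0,r*np.sin(p0+2.1)]);print('off',off)
off=np.array([0,0,-.004])
for th in np.linspace(2.1,0,15)[1:]:
    q=H-ex*r*np.cos(p0+th)+np.array([0,0,r*np.sin(p0+th)])+off
    robot.move_straight(q,vel=.08 if th>.2 else .04)
    s=robot.sense();print(round(th,2),s['t'],s['tcp_pos']-q,s['wrist_force'],round(s['opening'],3))
    if np.linalg.norm(s['wrist_force'])>25 or s['opening']<.06: print('STOP');break
f=robot.grab_frame('wrist');g=robot.grab_frame('scene')
cv2.imwrite('pics/shut.png',np.hstack([cv2.resize(f['image'],(400,300)),cv2.resize(g['image'][130:340,280:560],(400,300))])[:,:,::-1])
E
```

```text
13.4917 0.10311128029117277 29.229009747505188 [-0.685 -0.146  1.594]
off [ 0.    -0.    -0.005]
1.95 13.9333 [-0.001 -0.     0.   ] [ 1.054 -0.006 -0.679] 0.104
1.8 14.3667 [-0.    -0.     0.001] [ 1.773 -0.451  1.767] 0.103
1.65 14.8 [ 0.    -0.     0.001] [ 2.4   -0.744  5.602] 0.101
1.5 15.2333 [ 0.001 -0.     0.   ] [ 1.434 -0.404  5.433] 0.101
1.35 15.6667 [-0. -0. -0.] [-0.451 -1.379  4.137] 0.103
1.2 16.1 [-0.    -0.    -0.001] [ 0.409 -2.137 -0.329] 0.101
1.05 16.5333 [-0. -0. -0.] [ 1.807 -2.323 -1.113] 0.104
0.9 16.9667 [-0. -0. -0.] [ 0.366 -1.462  0.736] 0.096
0.75 17.4 [ 0. -0.  0.] [ 0.268 -2.536  0.061] 0.105
0.6 17.8333 [ 0.  0. -0.] [-0.06  -1.901 -1.324] 0.105
0.45 18.2667 [ 0.  0. -0.] [ 0.791 -2.587 -0.663] 0.099
0.3 18.7 [0. 0. 0.] [ 1.062 -1.328 -0.137] 0.104
0.15 19.4167 [ 0.  0. -0.] [ 1.009 -0.973 -1.172] 0.103
0.0 20.1333 [ 0.  0. -0.] [ 1.092 -0.111 -0.313] 0.099
```

View pics/shut.png

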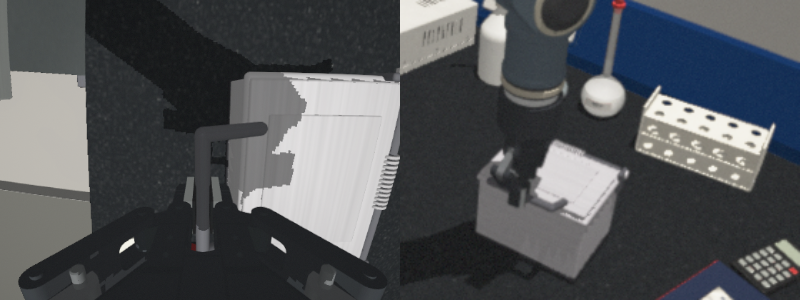

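The bar is still held at wrist-half (200,190) and the plate lies on the rim. I press lightly until it seats, then let go and retreat.

```bash
python3 - <<'E'
from h import *
np.set_printoptions(precision=3,suppress=True)
from plant import robot
p=robot.sense()['tcp_pos']
c=robot.move_straight(p-[0,0,.008],vel=.02,contact_N=5)
s=robot.sense();print(c,s['t'],s['tcp_pos']-p,s['wrist_force'])
robot.grip(.35);robot.sleep(.2)
robot.move_straight(s['tcp_pos']+[0,0,.15],vel=.12)
robot.sleep(.3)
s=robot.sense();print(s['t'],s['wrist_force'])
f=robot.grab_frame('side');g=robot.grab_frame('scene')
for k in(f,g):
    X=cloud(k).reshape(-1,3);d=X[:,:2]-[.4372,-.1868]
    ex=np.array([np.cos(.115),np.sin(.115)]);a=d@ex;b=d@[-ex[1],ex[0]]
    P=X[(abs(a)<.012)&(abs(b)<.035)&(X[:,2]>.1)&(X[:,2]<.2)];print(len(P),np.percentile(P[:,2],[50,95]) if len(P) else 0)
    Q=X[(a>.04)&(a<.14)&(abs(b)<.07)&(X[:,2]>.08)&(X[:,2]<.2)];print('plate',len(Q),np.percentile(Q[:,2],[5,50,95]) if len(Q) else 0)
cv2.imwrite('pics/end.png',np.hstack([cv2.resize(f['image'],(400,300)),cv2.resize(g['image'],(400,300))])[:,:,::-1])
E
```

```text
True 20.5167 [-0.    -0.    -0.003] [-0.795  0.177  3.937]
22.75 [-0.672 -0.649 -0.175]
255 [0.154 0.156]
plate 4332 [0.128 0.13  0.132]
193 [0.151 0.154]
plate 2271 [0.126 0.128 0.131]
```

View pics/end.png

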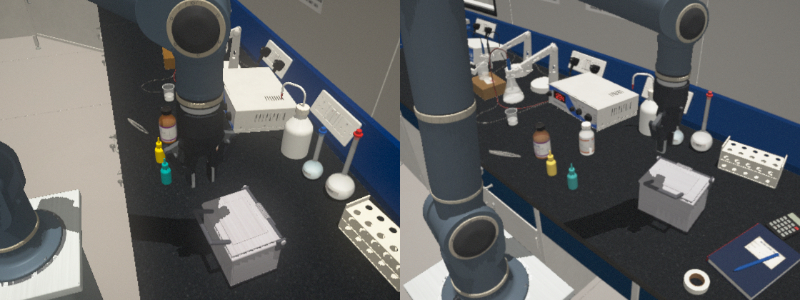

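The flap is flat and shut: the bar top is at about 0.154 m, as it should be, and the plate is level. The gripper is clear and the other bottles are still upright.

```bash
python3 -c "
from plant import robot
print(robot.close_job())"
```

```text
the job is handed in; nothing more can be done
None
```

The white dropper bottle is in the bin, the flap was eased fully shut by its bar and released, and the job was handed in after about 23 s of robot time.

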